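# Set up the wire-drawing base at the jeweller's bench

## Task

Set up the green wire-drawing base: put the spool of silver wire over the upright spindle, all the way down, and let go of it. Then stand the blue die block flat on the base with its long side flush against the long steel stop and its end flush against the other one, and finish while still holding it there, pressing steadily against both stops at once with something like half to two kilograms of push on each. Leave everything else on the bench alone.

Things in the scene. Friction and masses are not known exactly. Their poses are not given: they have to be found in the camera images.
- base: Green painted steel plate fixed to the bench, 110 (x) x 260 (y) x 12 mm high, origin at the centre of its underside; turned in yaw by up to 0.25 rad from the world axes. Near its -y end stands the spindle; at its +y end two low steel stops form a corner.
- spindle_seat (a point): Point on the spindle's axis, on top of the round dark steel shoulder (38 mm across, 8 mm high) on which a mounted spool rests, 20 mm above the bench. Its axes are those of the base. The spindle is a smooth steel pin 11 mm in diameter.
- spindle_tip (a point): Top of the spindle, 64 mm above the shoulder; the last 10 mm taper to 4 mm in diameter.
- corner_home (a point): Point on the base's top face (12 mm above the bench) where the middle of the die block's underside lies when the block is home against both stops. Its axes are those of the base: +x towards the side stop, +y towards the end stop.
- side_stop: Long steel stop bar fixed on the base, 14 (x) x 80 (y) x 24 mm high above the base's top. Origin at the centre of its underside. Its -x face, 25 mm in +x from corner_home, stops the block's long side.
- end_stop: Shorter steel stop bar fixed on the base, 58 (x) x 14 (y) x 24 mm high above the base's top. Origin at the centre of its underside. Its -y face, 35 mm in +y from corner_home, stops the block's end. Both stops are rigid.
- silver_spool: Loose spool standing upright on the bench: yellow flanges, full of bright silver wire; 54 mm in diameter over its whole height of 44 mm (grip it across the diameter), through bore 16 mm in diameter along its z axis, about 150 g. Origin at the centre of its underside. The silver spool, the copper spool and the die block swap places between runs.
- die_block: Loose die block of about 0.4 kg: blue foot 50 (x) x 70 (y) x 30 mm high, with an aluminium rib 22 (x) x 56 (y) x 24 mm on top (top at 54 mm) to grip across x; a brass die with a small bore runs through the rib along y. Origin at the centre of its underside. Either end may face the end stop. Its friction on the base and the stops is about 0.6 (0.5 to 0.7), so bearing down on it makes it drag.
- copper_spool: Spool of the same size with black flanges and copper wire; leave it alone. Origin at the centre of its underside.
- charcoal: Black charcoal block 55 x 40 x 28 mm lying on a white tile (130 x 130 x 12 mm); leave it alone. Origin at the centre of its underside.
- hammer: Hammer, 240 mm long, lying on the bench to the right; leave it alone.
- graver: Graver with a wooden handle, 160 mm long, lying behind the base; leave it alone.
- loupe: Black loupe, 36 mm across, 26 mm high, standing behind the base; leave it alone.
- flux_jar: Closed jar, 60 mm across, 75 mm high, to the left; leave it alone.
Mind the look-alikes: they are no part of the job. What is shaped like the die_block but pink or turquoise is not meant.

How it is judged:
By the outcome, as a careful person would: the job done as asked, in the order asked, and still so for the second after the job is handed in, while the arm keeps its last pose, push and grip.
It also fails if it takes over 72 s, if anything falls off the work surface, if the arm or the gripper's body presses on something with over 40 N, if the wrist force passes 120 N, or if a joint passes its speed limit or range.

## Robot

A 6-joint arm with a two-finger parallel gripper is mounted at the origin on the work surface. World frame = base frame: x ahead of the robot, y to its left, z up, the work surface at z = 0. Lengths are in mm, angles in rad, forces in N, time in s.
With the tool pointing down it reaches from about 350 to 775 mm from the base axis. Payload 7.3 kg.
Tool frame: the origin (TCP) lies at the very end of the fingers, on their centre line; the grasp point (between the pads) lies 19 mm behind it; z points along the fingers, y is the line along which they close (so a half turn about z gives the same grasp; the last joint's range is limited). The gripper opens to 92 mm and grips with 3 to 60 N. Pads are 19 mm wide; open, the fingers measure 130 mm over their backs; the gripper's body (75 mm by 190 mm) begins 47 mm behind the grasp point.
Start: joints at [1.115, 0.342, 1.524, -0, 1.275, -0.146], TCP at [160.041, 500.032, 226.741] pointing down, gripper open.
Joint ranges: [-2.53, 2.53], [-0.77, 2.02], [0.04, 2.7], [-1, 4.14], [0.28, 2.66], [-3.11, 3.11]. Speed limits (rad/s): [2.57, 2.57, 3.14, 3.14, 3.14, 3.14].

## Interface

Orientations are given as a unit quaternion [x, y, z, w].
In Python, from station import readout, eyes, workorder gives the robot as it stands.
- The arm moves only by the tool drive_tool, never from a script. Its argument "steps" is text: rows parted by semicolons, each of 7 numbers parted by spaces: the turn, a rotation vector about the world's x, y, z in units of 6 degrees (1.0 is 6 degrees), then the shift along the world's x, y, z in units of 30 mm (1.0 is 30 mm), then the opening in per cent of the stroke, from 0 (shut) to 100 (fully open). A call has 1 to 5 rows; each row is the pose to reach, as a shift and turn from the pose commanded when the call began; what a row does not reach only later rows make up. A row lasts 1/12 s, in which the tool goes at most 41.7 mm and 7.16 degrees, less where a joint would pass 70% of its speed; a pose out of reach is approached as far as the arm can. A call with a gripper value outside its range is refused whole. The fingers move at their own pace and stop on an object; "newtons" is the grip in N (left out, the last holds). Time passes only in rows, so rows that repeat a pose let the fingers close. It gives the time, the measured TCP pose, the force, the opening and the grip force at its end, in the units of the state.
- readout.get_obs(): the state, without advancing time (a new reading comes with each control period).
- eyes.read_camera(name): name is "scene" or "top"; returns the picture (384x512x3 uint8, blue, green, red); there is no depth.
- eyes.camera_model(name): a dict with "fovy" (degrees; the focal length in pixels is half the picture's height over the tangent of half this angle, whatever the lens; pixels are square), "cx", "cy" (the principal point, pixels), "k1" (the pictures are not rectified: a ray, as slopes to the right and down, at radius r is drawn at 1 + k1 r^2 times it, then the intrinsics apply), "cam_to_world" (4x4, takes a point from camera to world coordinates). Camera axes: x right, y up, looking along -z (the intrinsics and any distortion apply to the point x, -y, -z); pixel columns grow to the right and rows downward; lengths in mm; the calibration is good to about 2 mm. A picture is of the moment at which its call begins. camera_model takes no time and is no camera call.
- workorder.sign_off(): hands the job in; it is judged then, once.
The state is a dict: "time_s": time; "joints": joint angles; "joint_velocities": joint speeds; "joint_efforts": joint torques, N m; "tcp_pos": TCP position; "orientation": TCP orientation; "wrist_force": force on the tool from outside, world axes, zero at the start; "ft_torque": the same for the moment, N m; "width": finger opening in mm; "grip_force": force on a finger pad.
Only numpy, scipy, OpenCV 4.12 (cv2) and the standard library are available. Lean on these libraries where they do the work, as an engineer would, in place of code of your own. Each camera call takes 0.05 s, during which the arm holds its last target. There are 200 camera calls.

## Working session

There is one attempt and no reset: what is moved stays moved. The work goes in short steps, Python scripts to look and compute and a tool call to move; the robot and the scene stay as the last step left them, time stands still between calls to the robot, and variables do not carry over. Pictures are saved under pics/ and viewed, at most 10 in all, crops included, and the job is handed in when it is done.

Besides the shell and the picture viewer there is one more tool, called as name(argument=value, ...) on one line, values as JSON. drive_tool: Moves the arm, as the interface text tells. Its arguments: {"type":"object","properties":{"steps":{"type":"string"},"newtons":{"type":"number"}},"required":["steps"]}

```bash
ls; mkdir -p pics; cat > h.py <<'E'
import numpy as np,cv2
from station import readout,eyes,workorder
def model(n):
    m=eyes.camera_model(n); f=192/np.tan(np.radians(m["fovy"])/2)
    return m,f,np.array(m["cam_to_world"])
def ray(n,u,v):
    m,f,T=model(n)
    p=cv2.undistortPoints(np.array([[[u,v]]],float),np.array([[f,0,m["cx"]],[0,f,m["cy"]],[0,0,1]]),np.array([m["k1"],0,0,0,0]))[0,0]
    return T[:3,3],T[:3,:3]@np.array([p[0],-p[1],-1])
def onz(n,u,v,z):
    o,d=ray(n,u,v); return o+d*(z-o[2])/d[2]
def pix(n,P):
    m,f,T=model(n); c=T[:3,:3].T@(np.array(P,float)-T[:3,3]); x,y=c[0]/-c[2],-c[1]/-c[2]
    s=1+m["k1"]*(x*x+y*y); return np.array([m["cx"]+f*s*x,m["cy"]+f*s*y])
E
python3 - <<'E'
from h import *
a=eyes.read_camera("top");b=eyes.read_camera("scene")
cv2.imwrite("pics/top0.png",a);cv2.imwrite("pics/scene0.png",b)
for n in("top","scene"):
    m=eyes.camera_model(n);print(n,m["fovy"],m["cx"],m["cy"],m["k1"],np.round(m["cam_to_world"],3).tolist())
print(readout.get_obs())
E
```

```text
pics
top 55.62491055341161 255.80302355216338 189.85450201888057 -0.08730362542884329 [[-0.025, 0.987, -0.16, 389.634], [-0.999, -0.029, -0.023, 37.227], [-0.028, 0.159, 0.987, 1069.397], [0.0, 0.0, 0.0, 1.0]]
scene 53.76380301049382 255.918026716201 187.7395768545868 -0.11030392494095576 [[0.314, -0.574, 0.756, 1325.491], [0.949, 0.19, -0.251, -195.706], [0.0, 0.797, 0.604, 716.384], [0.0, 0.0, 0.0, 1.0]]
{'time_s': 0.1, 'joints': array([ 1.11500574e+00,  3.42690687e-01,  1.52491041e+00,  4.49911374e-06,
        1.27539951e+00, -1.46025731e-01]), 'joint_velocities': array([ 0.00088899, -0.00088903, -0.00193804,  0.00079438, -0.00017258,
       -0.00168133]), 'joint_efforts': array([ 1.11051944e-03, -4.32009637e+01, -2.44688863e+01,  7.19039189e-02,
        5.26019605e-02, -3.22582639e-05]), 'tcp_pos': array([159.86937903, 499.69114369, 226.09879094]), 'orientation': array([ 1.54264544e-01,  9.88029329e-01, -6.71706943e-04, -2.10704769e-04]), 'wrist_force': array([-0.23062942, -0.62209843, -0.6998633 ]), 'ft_torque': array([-0.0080011 , -0.0289291 , -0.02614077]), 'grip_force': 0.0, 'width': 91.56010959361149}
```

View pics/top0.png

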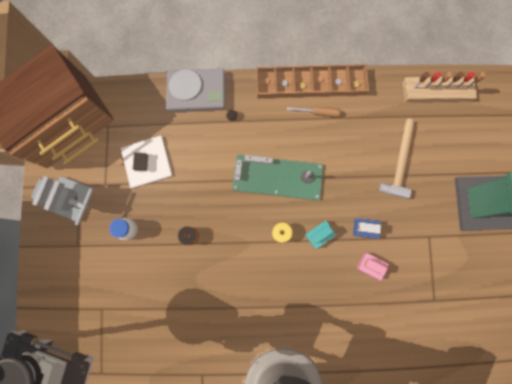

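View pics/scene0.png

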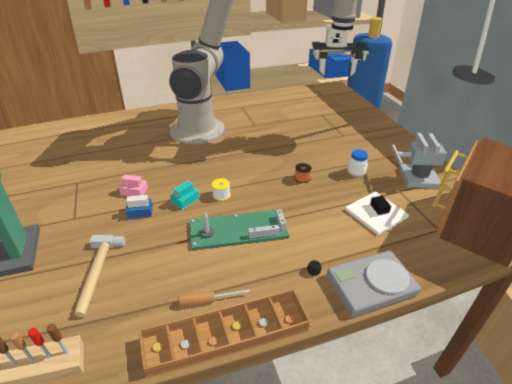

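```bash
python3 - <<'E'
from h import *
a=cv2.imread("pics/top0.png");b=cv2.imread("pics/scene0.png")
c=cv2.resize(a[145:285,225:395],None,fx=4.6,fy=4.25,interpolation=cv2.INTER_CUBIC) if 0 else cv2.resize(a[145:285,225:395],None,fx=4,fy=4,interpolation=cv2.INTER_CUBIC)
cv2.imwrite("pics/c1.png",c)
cv2.imwrite("pics/c2.png",cv2.resize(b[165:255,115:315],None,fx=4,fy=4,interpolation=cv2.INTER_CUBIC))
def blobs(img,lo,hi,mn):
    m=cv2.inRange(cv2.cvtColor(img,cv2.COLOR_BGR2HSV),lo,hi)
    for q in cv2.findContours(m,cv2.RETR_EXTERNAL,cv2.CHAIN_APPROX_NONE)[0]:
        if cv2.contourArea(q)>mn: yield q
for n,im in(("top",a),("scene",b)):
  for nm,lo,hi in(("yellow",(22,140,120),(34,255,255)),("blue",(105,100,50),(125,255,255)),("green",(65,80,40),(85,255,160))):
    for q in blobs(im,lo,hi,60):
        x,y,w,h=cv2.boundingRect(q)
        if n=="top" and not(220<x<400 and 140<y<290) or n=="scene" and not(110<x<320 and 160<y<260): continue
        r=cv2.minAreaRect(q);print(n,nm,(x,y,w,h),np.round(r[0],1),np.round(r[1],1),round(r[2],1))
        print(np.round([onz(n,*p,{"yellow":44,"blue":30,"green":12}[nm])[:2] for p in [r[0],*cv2.boxPoints(r)]]).tolist())
E
```

```text
scene yellow (211, 178, 19, 12) [220.  183.5] [11. 18.] 90.0
[[430.0, -12.0], [394.0, -31.0], [411.0, 21.0], [465.0, 7.0], [448.0, -44.0]]
scene blue (126, 199, 26, 20) [139.3 210.4] [15.5 27.5] 71.6
[[463.0, -255.0], [436.0, -297.0], [419.0, -221.0], [490.0, -214.0], [504.0, -287.0]]
scene green (190, 211, 98, 38) [238. 229.] [29.1 96.6] 83.6
[[603.0, -7.0], [526.0, -128.0], [566.0, 142.0], [677.0, 107.0], [637.0, -140.0]]
```

View pics/c1.png

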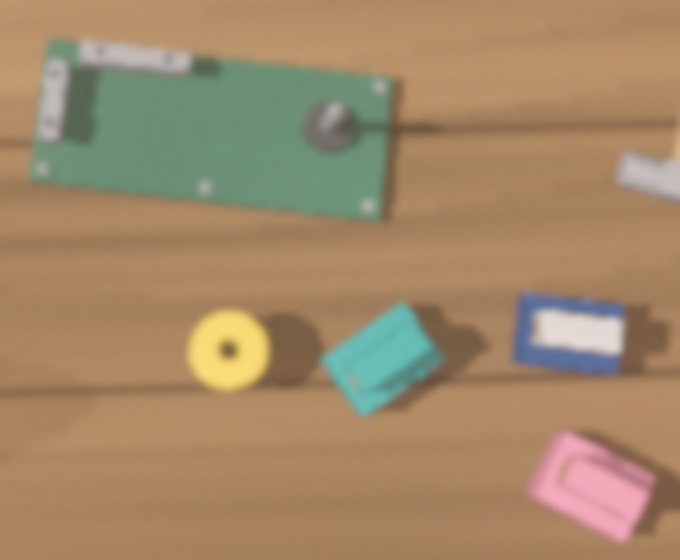

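View pics/c2.png

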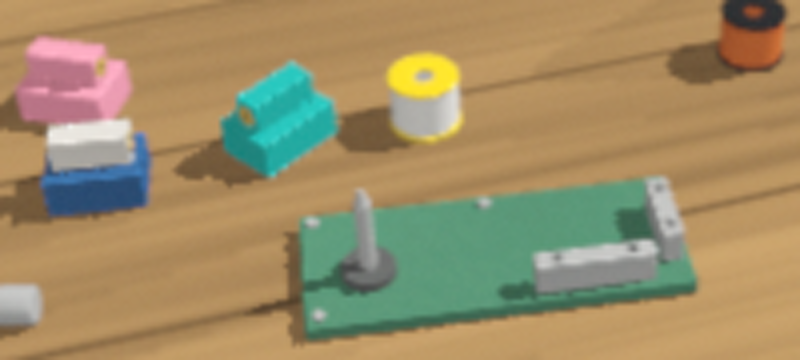

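Candidates (top pixels): for the spool, the yellow/silver one at (282,232), against the black/copper one at (187,235). For the die block, the blue one with an aluminium rib at (367,228), against turquoise (320,234) and pink (373,266). The crops confirm yellow/silver and blue. The spindle shoulder is at (307,176), the side stop at (258,159) and the end stop at (238,170).

```bash
python3 - <<'E'
from h import *
a=cv2.imread("pics/top0.png")
P=lambda x,y,z:onz("top",225+x/4-.375,145+y/4-.375,z)[:2]
S=lambda x,y,z:onz("scene",115+x/4-.375,165+y/4-.375,z)[:2]
hsv=cv2.cvtColor(a,cv2.COLOR_BGR2HSV)
def big(lo,hi,x0,y0,x1,y1):
    m=cv2.inRange(hsv,lo,hi);k=np.zeros_like(m);k[y0:y1,x0:x1]=m[y0:y1,x0:x1]
    return max(cv2.findContours(k,cv2.RETR_EXTERNAL,cv2.CHAIN_APPROX_NONE)[0],key=cv2.contourArea)
for nm,q,z in(("yel",big((20,90,150),(32,255,255),265,215,300,250),44),("blu",big((100,90,30),(130,255,255),350,215,385,243),30),("rib",big((0,0,185),(180,60,255),352,217,385,240),54),("green",big((55,40,40),(90,255,255),225,145,330,205),12)):
    w=np.array([onz("top",*p[0],z)[:2] for p in q],np.float32);r=cv2.minAreaRect(w)
    print(nm,np.round(r[0],1),np.round(r[1],1),round(r[2],1),np.round(cv2.boxPoints(r)).tolist())
print("spool",P(229,350,44),S(424,76,44))
print("shoulder",P(330,127,20),S(368,267,20)," tip",P(338,105,84),S(361,190,84))
print("corners top",[np.round(P(*c,12)) for c in((50,40),(397,78),(386,220),(32,182))])
print("corners scene",[np.round(S(*c,12)) for c in((302,218),(305,334),(695,290),(650,180))])
print("side edge",P(80,66,36),P(190,73,36),"end edge",P(67,62,36),P(60,140,36))
print("rib S",[np.round(S(*c,54)) for c in((46,124),(131,121),(133,135),(49,142))])
E
```

```text
yel [433.9  -8.8] [56.1 55.9] 88.4 [[405.0, -36.0], [461.0, -38.0], [463.0, 18.0], [407.0, 20.0]]
blu [ 438.4 -249.8] [65.1 43.2] 81.0 [[412.0, -279.0], [455.0, -285.0], [465.0, -221.0], [422.0, -214.0]]
rib [ 438.6 -251.1] [57.7 21.8] 81.0 [[423.0, -278.0], [445.0, -281.0], [454.0, -224.0], [432.0, -221.0]]
green [597.6  -3.5] [254.2 103.9] 81.6 [[528.0, -122.0], [630.0, -137.0], [667.0, 115.0], [565.0, 130.0]]
spool [433.42688859  -8.44717748] [431.41851077 -10.25021911]
shoulder [594.92939193 -89.39746291] [594.3659717  -90.82969402]  tip [597.70597982 -87.94816439] [590.75035503 -89.3603984 ]
corners top [array([669., 116.]), array([ 632., -142.]), array([ 526., -128.]), array([562., 131.])]
corners scene [array([ 524., -123.]), array([ 634., -142.]), array([675., 110.]), array([561., 122.])]
side edge [642.65480414  92.21987329] [634.86956392  12.24266343] end edge [645.96311553 101.66146254] [588.15984504 107.80949184]
rib S [array([ 415., -284.]), array([ 431., -225.]), array([ 448., -225.]), array([ 437., -283.])]
```

drive_tool(steps="0 0 -4.47 3.03 -5.67 0 100;0 0 -4.47 3.03 -5.67 0 100;0 0 -4.47 3.03 -5.67 0 100;0 0 -4.47 3.03 -5.67 0 100;0 0 -4.47 3.03 -5.67 0 100", newtons=20)

```text
time_s: 0.52
tcp_pos: [251.4, 327.0, 226.4]
orientation: [0.382, 0.924, -0.001, 0.0]
wrist_force: [-0.8, -0.1, 0.9]
width: 91.9
grip_force: 0.0
```

drive_tool(steps="0 0 -4.47 3.03 -5.67 0 100;0 0 -4.47 3.03 -5.67 0 100;0 0 -4.47 3.03 -5.67 0 100;0 0 -4.47 3.03 -5.67 0 100;0 0 -4.47 3.03 -5.67 0 100")

```text
time_s: 0.93
tcp_pos: [342.7, 157.0, 226.7]
orientation: [0.586, 0.81, -0.0, 0.0]
wrist_force: [-0.3, 0.3, 0.3]
width: 91.6
grip_force: 0.0
```

drive_tool(steps="0 0 -4.47 3.03 -5.67 0 100;0 0 -4.47 3.03 -5.67 0 100;0 0 -4.47 3.03 -5.67 0 100;0 0 -4.47 3.03 -5.67 0 100;0 0 -4.47 3.03 -5.67 0 100")

```text
time_s: 1.35
tcp_pos: [433.9, -13.6, 226.6]
orientation: [0.758, 0.652, -0.0, 0.0]
wrist_force: [0.8, 0.8, 0.7]
width: 92.0
grip_force: 0.0
```

drive_tool(steps="0 0 0 0 0.03 -1 100;0 0 0 0 0.03 -2.2 100;0 0 0 0 0.03 -3.4 100;0 0 0 0 0.03 -4.6 100;0 0 0 0 0.03 -5.4 100")

```text
time_s: 1.77
tcp_pos: [431.0, -9.2, 61.9]
orientation: [0.756, 0.655, -0.001, -0.001]
wrist_force: [-0.1, 0.4, 0.8]
width: 91.9
grip_force: 0.0
```

drive_tool(steps="0 0 0 0 0 -0.6 100;0 0 0 0 0 -1.2 100;0 0 0 0 0 -1.8 100;0 0 0 0 0 -1.8 100;0 0 0 0 0 -1.8 50")

```text
time_s: 2.18
tcp_pos: [432.0, -9.2, 10.2]
orientation: [0.756, 0.655, -0.001, -0.001]
wrist_force: [-0.3, -0.2, -0.1]
width: 88.8
grip_force: 0.0
```

drive_tool(steps="0 0 0 0 0 0 50;0 0 0 0 0 0 50;0 0 0 0 0 0 50;0 0 0 0 0 0 50;0 0 0 0 0 0 50")

```text
time_s: 2.6
tcp_pos: [433.1, -9.4, 11.3]
orientation: [0.756, 0.655, 0.0, 0.001]
wrist_force: [-0.4, -0.1, 0.2]
width: 56.4
grip_force: 0.0
```

drive_tool(steps="0 0 0 0 0 0 40;0 0 0 0 0 0 40;0 0 0 0 0 0 40;0 0 0 0 0 0 40;0 0 0 0 0 0 40")

```text
time_s: 3.02
tcp_pos: [433.0, -9.4, 11.2]
orientation: [0.756, 0.655, 0.0, 0.0]
wrist_force: [-0.8, 0.5, 5.5]
width: 54.4
grip_force: 20.0
```

drive_tool(steps="0 0 0 0 0 0.8 40;0 0 0 0 0 1.6 40;0 0 0 0 0 2.4 40;0 0 0 0 0 3.2 40;0 0 0 0 0 4 40")

```text
time_s: 3.43
tcp_pos: [432.2, -9.3, 131.7]
orientation: [0.756, 0.655, -0.0, -0.0]
wrist_force: [-0.1, -0.4, -2.5]
width: 54.1
grip_force: 20.0
```

```bash
python3 - <<'E'
from h import *
o=readout.get_obs();print(o["tcp_pos"],o["width"],o["grip_force"],o["wrist_force"])
E
```

```text
[432.19420522  -9.25540393 131.68989517] 54.123532333841474 19.999686756636947 [-0.14216613 -0.40438773 -2.52761713]
```

drive_tool(steps="0 0 0 1.2 -0.6 0 40;0 0 0 2.4 -1.2 0 40;0 0 0 3.6 -1.8 0 40;0 0 0 4.8 -2.4 0 40;0 0 0 5.4 -2.67 0 40")

```text
time_s: 3.85
tcp_pos: [598.0, -91.8, 130.4]
orientation: [0.756, 0.654, 0.001, 0.001]
wrist_force: [0.0, 0.4, -2.2]
width: 54.4
grip_force: 20.0
```

drive_tool(steps="0 0 0 0 0 -0.4 40;0 0 0 0 0 -0.7 40;0 0 0 0 0 -0.7 40;0 0 0 0 0 -0.7 40")

```text
time_s: 4.18
tcp_pos: [593.4, -88.9, 108.7]
orientation: [0.756, 0.655, -0.001, -0.001]
wrist_force: [-0.7, 0.4, -0.7]
width: 54.1
grip_force: 20.0
```

```bash
python3 - <<'E'
from h import *
o=readout.get_obs();print(o["tcp_pos"],o["width"],o["grip_force"],o["wrist_force"])
a=eyes.read_camera("top");b=eyes.read_camera("scene")
A=cv2.resize(a[135:235,255:355],None,fx=4,fy=4,interpolation=cv2.INTER_CUBIC)
B=cv2.resize(b[150:250,155:255],None,fx=4,fy=4,interpolation=cv2.INTER_CUBIC)
cv2.imwrite("pics/c3.png",np.hstack([A,B]))
print(pix("scene",[594.5,-89.5,84]),pix("scene",[594.5,-89.5,20]))
E
```

```text
[593.41131582 -88.89083156 108.73752232] 54.114630743525396 19.999765623360872 [-0.72027145  0.36951419 -0.7380321 ]
[205.13440894 213.05297369] [207.12656963 231.30066558]
```

View pics/c3.png

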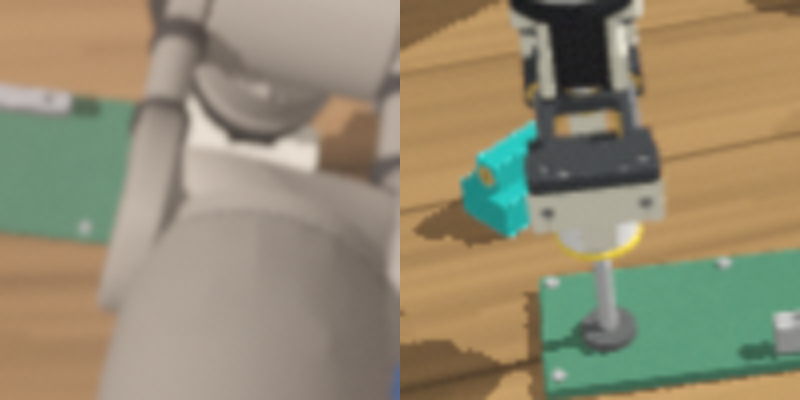

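The crop shows the spool's bottom ellipse centred at scene px (205,209), directly over the spindle top at column 205. I'll lower it while watching the force.

drive_tool(steps="0 0 0 0 0 -0.2 40;0 0 0 0 0 -0.4 40;0 0 0 0 0 -0.6 40;0 0 0 0 0 -0.8 40;0 0 0 0 0 -0.95 40")

```text
time_s: 4.7
tcp_pos: [594.4, -89.4, 80.3]
orientation: [0.756, 0.655, -0.0, -0.0]
wrist_force: [0.7, -0.2, -1.5]
width: 54.1
grip_force: 20.0
```

drive_tool(steps="0 0 0 0 0 -0.3 40;0 0 0 0 0 -0.6 40;0 0 0 0 0 -0.9 40;0 0 0 0 0 -1.2 40;0 0 0 0 0 -1.4 40")

```text
time_s: 5.12
tcp_pos: [594.2, -89.3, 37.6]
orientation: [0.756, 0.655, -0.0, -0.001]
wrist_force: [-0.2, -0.7, -1.8]
width: 54.3
grip_force: 20.0
```

drive_tool(steps="0 0 0 0 0 -0.1 40;0 0 0 0 0 -0.2 40;0 0 0 0 0 -0.24 40;0 0 0 0 0 -0.24 40;0 0 0 0 0 -0.24 40")

```text
time_s: 5.53
tcp_pos: [595.0, -89.5, 32.4]
orientation: [0.756, 0.655, 0.0, 0.0]
wrist_force: [-0.3, 0.4, -1.7]
width: 54.1
grip_force: 20.0
```

drive_tool(steps="0 0 0 0 0 -0.03 40;0 0 0 0 0 -0.05 40;0 0 0 0 0 -0.05 40;0 0 0 0 0 -0.05 40")

```text
time_s: 5.87
tcp_pos: [595.1, -89.6, 31.3]
orientation: [0.756, 0.655, 0.0, 0.001]
wrist_force: [-0.7, -0.1, 4.9]
width: 54.3
grip_force: 20.0
```

drive_tool(steps="0 0 0 0 0 0 100;0 0 0 0 0 0 100;0 0 0 0 0 0 100;0 0 0 0 0 0 100;0 0 0 0 0 0 100")

```text
time_s: 6.28
tcp_pos: [594.7, -89.4, 30.3]
orientation: [0.756, 0.655, -0.0, -0.0]
wrist_force: [-0.9, 0.2, 0.6]
width: 83.4
grip_force: 0.0
```

drive_tool(steps="0 0 0 0 0 0 100;0 0 0 0 0 0.5 100;0 0 0 0 0 1.5 100;0 0 0 0 0 2.5 100;0 0 0 0 0 3.3 100")

```text
time_s: 6.7
tcp_pos: [595.0, -89.5, 131.4]
orientation: [0.756, 0.655, 0.0, 0.0]
wrist_force: [0.9, -1.1, 0.3]
width: 91.9
grip_force: 0.0
```

```bash
python3 - <<'E'
from h import *
P=lambda x,y,z:np.round(onz("top",225+x/4-.375,145+y/4-.375,z)[:2])
for c in((565,432),(530,492),(657,478),(622,542)):print(P(*c,30),P(*c,0))
for c in((580,453),(560,480),(655,490),(630,520)):print("rib",P(*c,54))
a=eyes.read_camera("top");b=eyes.read_camera("scene")
A=cv2.resize(a[140:290,245:395],None,fx=2.66,fy=2.66,interpolation=cv2.INTER_CUBIC)
B=cv2.resize(b[165:265,110:210],None,fx=4,fy=4,interpolation=cv2.INTER_CUBIC)[:A.shape[0]]
cv2.imwrite("pics/c4.png",np.hstack([A[:B.shape[0]],B]))
E
```

```text
[ 369. -244.] [ 369. -252.]
[ 328. -217.] [ 327. -224.]
[ 335. -308.] [ 333. -318.]
[ 291. -280.] [ 289. -289.]
rib [ 355. -247.]
rib [ 337. -232.]
rib [ 328. -298.]
rib [ 308. -279.]
```

View pics/c4.png

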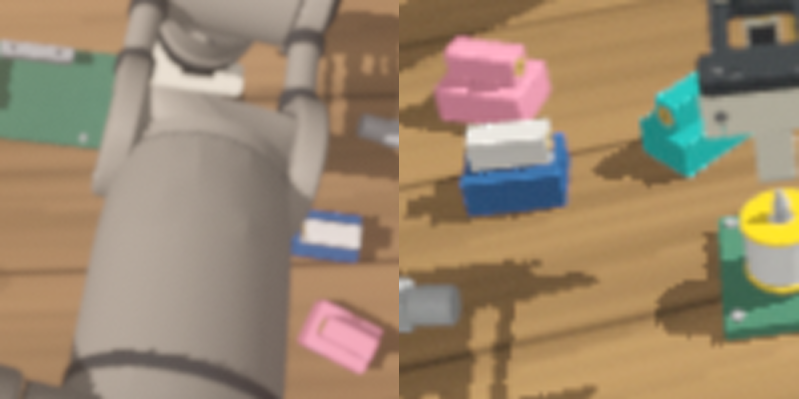

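drive_tool(steps="0 0 0 -1 -1 0 54;0 0 0 -2 -2 0 54;0 0 0 -2.9 -2.9 0 54;0 0 0 -3.8 -3.8 0 54;0 0 0 -4.5 -4.6 0 54")

```text
time_s: 7.22
tcp_pos: [457.3, -228.2, 128.8]
orientation: [0.756, 0.655, -0.0, -0.001]
wrist_force: [-0.1, -1.1, -0.3]
width: 63.2
grip_force: 0.0
```

drive_tool(steps="0 0 0 -0.4 -0.4 0 54;0 0 0 -0.76 -0.8 0 54;0 0 0 -0.76 -0.8 -0.6 54;0 0 0 -0.76 -0.8 -1.2 54;0 0 0 -0.76 -0.8 -1.6 54")

```text
time_s: 7.63
tcp_pos: [435.8, -251.3, 79.7]
orientation: [0.756, 0.654, -0.0, -0.001]
wrist_force: [-0.3, -0.3, -0.1]
width: 49.3
grip_force: 0.0
```

drive_tool(steps="0 0 0 0 0 -0.6 54;0 0 0 0 0 -1.2 54;0 0 0 0 0 -1.65 54;0 0 0 0 0 -1.65 54;0 0 0 0 0 -1.65 15", newtons=50)

```text
time_s: 8.05
tcp_pos: [436.4, -251.0, 31.0]
orientation: [0.756, 0.655, -0.0, -0.001]
wrist_force: [-0.3, -0.7, 0.1]
width: 46.5
grip_force: 0.0
```

drive_tool(steps="0 0 0 0 0 0 15;0 0 0 0 0 0 15;0 0 0 0 0 0 15;0 0 0 0 0 0 15;0 0 0 0 0 0 15")

```text
time_s: 8.47
tcp_pos: [437.0, -251.5, 32.1]
orientation: [0.756, 0.655, 0.0, 0.0]
wrist_force: [0.1, -0.2, -0.8]
width: 21.5
grip_force: 49.9
```

drive_tool(steps="0 0 0 0 0 0 15;0 0 0 0 0 0 15;0 0 0 0 0 0 15")

```text
time_s: 8.72
tcp_pos: [437.0, -251.5, 32.1]
orientation: [0.756, 0.655, 0.0, 0.0]
wrist_force: [0.3, -0.2, -0.8]
width: 21.6
grip_force: 49.9
```

drive_tool(steps="0 0 0 0 0 0.5 15;0 0 0 0 0 1.3 15;0 0 0 0 0 2.2 15;0 0 0 0 0 3 15;0 0 0 0 0 3.5 15")

```text
time_s: 9.13
tcp_pos: [437.0, -251.6, 138.9]
orientation: [0.756, 0.655, 0.0, 0.001]
wrist_force: [2.0, -0.0, -5.5]
width: 21.8
grip_force: 49.9
```

drive_tool(steps="0 0 0 0.3 0.7 0 15;0 0 0 0.8 1.7 0 15;0 0 0 1.4 2.7 0 15;0 0 0 2.0 3.8 0 15;0 0 0 2.6 4.9 0 15")

```text
time_s: 9.55
tcp_pos: [514.7, -102.9, 136.5]
orientation: [0.756, 0.654, -0.0, -0.001]
wrist_force: [1.5, -1.0, -3.9]
width: 21.6
grip_force: 49.9
```

drive_tool(steps="0 0 0 0.6 1.1 0 15;0 0 0 1.2 2.3 0 15;0 0 0 1.8 3.5 0 15;0 0 0 2.4 4.5 0 15;0 0 0 2.88 5.35 0 15")

```text
time_s: 9.97
tcp_pos: [601.4, 58.7, 136.1]
orientation: [0.755, 0.655, -0.001, -0.001]
wrist_force: [0.5, -0.5, -4.6]
width: 21.5
grip_force: 49.9
```

drive_tool(steps="0 0 0 0 0 0 15;0 0 0 0 0 -0.5 15;0 0 0 0 0 -1 15;0 0 0 0 0 -1.5 15;0 0 0 0 0 -1.5 15")

```text
time_s: 10.38
tcp_pos: [598.3, 55.8, 88.1]
orientation: [0.756, 0.655, -0.003, -0.003]
wrist_force: [-0.1, 0.5, -5.3]
width: 22.0
grip_force: 49.9
```

```bash
python3 - <<'E'
from h import *
o=readout.get_obs();print(o["time_s"],o["tcp_pos"],o["width"],o["grip_force"],o["wrist_force"],o["ft_torque"])
a=eyes.read_camera("top");b=eyes.read_camera("scene")
B=cv2.resize(b[140:260,190:310],None,fx=5,fy=5,interpolation=cv2.INTER_CUBIC)
cv2.imwrite("pics/c5.png",B)
E
```

```text
10.3833 [598.30424423  55.82022177  88.09345936] 21.9988710281729 49.87574100494385 [-0.08583678  0.54382711 -5.32008469] [-0.13286034  0.19616789  0.01332282]
```

View pics/c5.png

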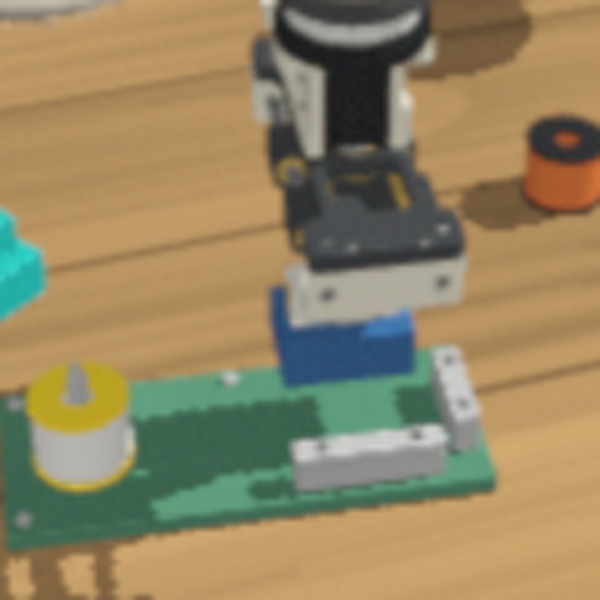

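The spool is seated: the spindle tip shows through it at crop (75,385). The block hangs level inside the corner, clear of both stops, at crop (345,350). Lowering it now.

drive_tool(steps="0 0 0 0 0 -0.4 15;0 0 0 0 0 -0.8 15;0 0 0 0 0 -1.2 15;0 0 0 0 0 -1.45 15;0 0 0 0 0 -1.5 15")

```text
time_s: 10.9
tcp_pos: [600.9, 55.8, 46.4]
orientation: [0.756, 0.655, -0.001, -0.0]
wrist_force: [0.9, -0.3, -4.0]
width: 21.7
grip_force: 49.9
```

drive_tool(steps="0 0 0 0 0 -0.03 15;0 0 0 0 0 -0.06 15;0 0 0 0 0 -0.06 15;0 0 0 0 0 -0.06 15")

```text
time_s: 11.23
tcp_pos: [601.8, 56.0, 46.0]
orientation: [0.756, 0.655, 0.0, 0.0]
wrist_force: [-0.6, 0.3, -4.5]
width: 21.4
grip_force: 49.9
```

drive_tool(steps="0 0 0 0 0 -0.02 15;0 0 0 0 0 -0.04 15;0 0 0 0 0 -0.04 15;0 0 0 0 0 -0.04 15")

```text
time_s: 11.57
tcp_pos: [601.4, 56.0, 44.1]
orientation: [0.756, 0.655, 0.0, 0.0]
wrist_force: [-0.5, 0.6, -4.1]
width: 21.5
grip_force: 49.9
```

drive_tool(steps="0 0 0 0 0 -0.01 15;0 0 0 0 0 -0.02 15;0 0 0 0 0 -0.02 15;0 0 0 0 0 -0.02 15")

```text
time_s: 11.9
tcp_pos: [601.4, 56.0, 44.1]
orientation: [0.756, 0.655, 0.0, 0.0]
wrist_force: [-2.7, -0.1, 3.5]
width: 21.7
grip_force: 49.9
```

drive_tool(steps="0 0 0 0 0 0.01 15;0 0 0 0.07 -0.01 0.01 15;0 0 0 0.14 -0.02 0.01 15;0 0 0 0.21 -0.03 0.01 15;0 0 0 0.27 -0.04 0.01 15")

```text
time_s: 12.32
tcp_pos: [608.6, 55.1, 44.1]
orientation: [0.756, 0.655, -0.001, -0.001]
wrist_force: [-7.0, 0.4, 7.3]
width: 21.4
grip_force: 49.9
```

drive_tool(steps="0 0 0 0.01 0.07 0 15;0 0 0 0.02 0.14 0 15;0 0 0 0.03 0.21 0 15;0 0 0 0.04 0.27 0 15;0 0 0 0.04 0.27 0 15")

```text
time_s: 12.73
tcp_pos: [611.4, 63.0, 44.1]
orientation: [0.756, 0.655, 0.001, 0.001]
wrist_force: [0.3, -4.3, 3.6]
width: 21.2
grip_force: 49.9
```

drive_tool(steps="0 0 0 0 0.03 0.005 15;0 0 0 0.01 0.06 0.005 15;0 0 0 0.01 0.09 0.005 15;0 0 0 0.015 0.12 0.005 15;0 0 0 0.015 0.12 0.005 15")

```text
time_s: 13.15
tcp_pos: [611.4, 66.6, 44.1]
orientation: [0.756, 0.655, 0.0, 0.0]
wrist_force: [1.4, -2.4, 4.9]
width: 21.8
grip_force: 49.9
```

drive_tool(steps="0 0 0 0.02 0 0 15;0 0 0 0.04 -0.01 0 15;0 0 0 0.06 -0.01 0 15;0 0 0 0.06 -0.01 0 15")

```text
time_s: 13.48
tcp_pos: [611.5, 66.6, 44.1]
orientation: [0.756, 0.655, -0.001, -0.001]
wrist_force: [-5.6, -2.7, 8.8]
width: 21.6
grip_force: 49.9
```

drive_tool(steps="0 0 0 0 0 0.01 15;0 0 0 0 0 0.02 15;0 0 0 0 0 0.02 15")

```text
time_s: 13.73
tcp_pos: [611.5, 66.6, 44.1]
orientation: [0.756, 0.655, -0.001, -0.001]
wrist_force: [-5.3, -2.4, 6.5]
width: 21.6
grip_force: 49.9
```

drive_tool(steps="0 0 0 0.02 0 0 15;0 0 0 0.04 -0.01 0 15;0 0 0 0.06 -0.01 0 15;0 0 0 0.06 -0.01 0 15")

```text
time_s: 14.07
tcp_pos: [613.0, 66.8, 44.1]
orientation: [0.756, 0.655, -0.001, -0.002]
wrist_force: [-5.9, -0.3, 6.8]
width: 21.6
grip_force: 49.9
```

drive_tool(steps="0 0 0 0 0 0.02 15;0 0 0 0 0 0.04 15;0 0 0 0 0 0.04 15")

```text
time_s: 14.32
tcp_pos: [614.3, 66.4, 44.8]
orientation: [0.756, 0.655, -0.0, -0.001]
wrist_force: [-0.3, 0.4, -4.3]
width: 21.5
grip_force: 49.9
```

drive_tool(steps="0 0 0 0.02 0 0 15;0 0 0 0.04 -0.01 0 15;0 0 0 0.06 -0.01 0 15;0 0 0 0.06 -0.01 0 15")

```text
time_s: 14.65
tcp_pos: [616.6, 65.6, 45.5]
orientation: [0.756, 0.655, 0.0, -0.0]
wrist_force: [0.7, -0.4, -4.1]
width: 21.7
grip_force: 49.9
```

drive_tool(steps="0 0 0 0.03 0 0 15;0 0 0 0.06 -0.01 0 15;0 0 0 0.1 -0.015 0 15;0 0 0 0.1 -0.015 0 15")

```text
time_s: 14.98
tcp_pos: [617.6, 65.5, 45.4]
orientation: [0.756, 0.655, -0.002, -0.002]
wrist_force: [-6.5, 0.7, 0.8]
width: 21.6
grip_force: 49.9
```

drive_tool(steps="0 0 0 -0.05 0.04 0 15;0 0 0 -0.05 0.08 0 15;0 0 0 -0.04 0.12 0 15;0 0 0 -0.04 0.15 0 15;0 0 0 -0.04 0.15 0 15")

```text
time_s: 15.4
tcp_pos: [618.1, 69.8, 45.5]
orientation: [0.756, 0.655, -0.0, -0.0]
wrist_force: [-3.6, -1.4, -3.8]
width: 21.7
grip_force: 49.9
```

drive_tool(steps="0 0 0 0 0.03 0 15;0 0 0 0 0.06 0 15;0 0 0 0.01 0.08 0 15;0 0 0 0.01 0.08 0 15")

```text
time_s: 15.73
tcp_pos: [618.4, 72.1, 45.6]
orientation: [0.756, 0.655, -0.0, -0.0]
wrist_force: [-2.7, -0.6, -3.9]
width: 21.5
grip_force: 49.9
```

Still sliding along the side stop; I'll keep going in y.

drive_tool(steps="0 0 0 0 0.03 0 15;0 0 0 0.01 0.06 0 15;0 0 0 0.01 0.09 0 15;0 0 0 0.01 0.1 0 15;0 0 0 0.01 0.1 0 15")

```text
time_s: 16.15
tcp_pos: [618.6, 72.4, 45.8]
orientation: [0.756, 0.655, -0.002, 0.001]
wrist_force: [-4.0, -10.8, -1.4]
width: 21.5
grip_force: 49.9
```

```bash
python3 - <<'E'
from h import *
b=eyes.read_camera("scene")
cv2.imwrite("pics/c6.png",cv2.resize(b[190:245,235:300],None,fx=9,fy=9,interpolation=cv2.INTER_CUBIC))
o=readout.get_obs();print(o["tcp_pos"],o["wrist_force"],o["ft_torque"])
E
```

```text
[618.58356811  72.39085822  45.82182947] [ -4.97281273 -12.25589321  -1.85777183] [-2.07536696  0.97689291  0.20459653]
```

View pics/c6.png

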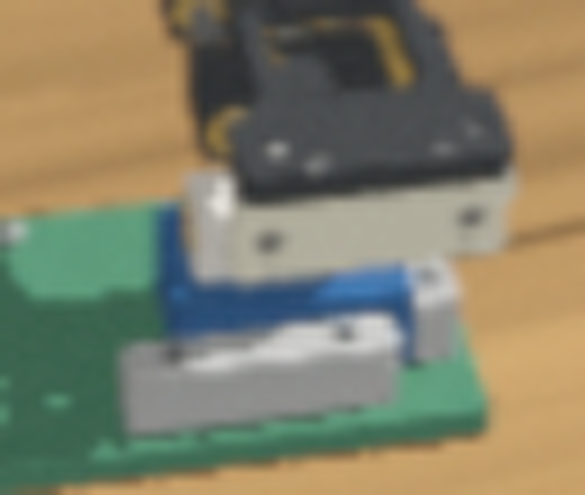

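Against both stops now, but about 1.5 mm high. I'll ease off, set it down, then press again.

drive_tool(steps="0 0 0 -0.05 -0.1 0 15;0 0 0 -0.08 -0.12 0 15;0 0 0 -0.08 -0.12 -0.02 15;0 0 0 -0.08 -0.12 -0.04 15;0 0 0 -0.08 -0.12 -0.04 15")

```text
time_s: 16.62
tcp_pos: [616.8, 71.9, 44.5]
orientation: [0.756, 0.655, 0.0, 0.0]
wrist_force: [-0.2, 0.9, -3.6]
width: 21.8
grip_force: 49.9
```

drive_tool(steps="0 0 0 0 0 -0.01 15;0 0 0 0 0 -0.02 15;0 0 0 0 0 -0.02 15;0 0 0 0 0 -0.02 15")

```text
time_s: 16.95
tcp_pos: [616.7, 71.8, 44.1]
orientation: [0.756, 0.655, 0.0, 0.0]
wrist_force: [0.8, 1.1, -2.4]
width: 21.6
grip_force: 49.9
```

drive_tool(steps="0 0 0 0.02 0.01 -0.01 15;0 0 0 0.05 0.02 -0.01 15;0 0 0 0.08 0.04 -0.01 15;0 0 0 0.11 0.06 -0.01 15;0 0 0 0.11 0.06 -0.01 15")

```text
time_s: 17.37
tcp_pos: [618.6, 72.2, 44.1]
orientation: [0.756, 0.655, -0.002, -0.0]
wrist_force: [-8.8, -4.7, 6.1]
width: 21.6
grip_force: 49.9
```

drive_tool(steps="0 0 0 0.01 0.01 0.01 15;0 0 0 0.02 0.03 0.02 15;0 0 0 0.02 0.04 0.02 15;0 0 0 0.02 0.05 0.02 15")

```text
time_s: 17.7
tcp_pos: [618.6, 72.3, 44.2]
orientation: [0.756, 0.655, -0.003, 0.0]
wrist_force: [-9.7, -10.9, 5.1]
width: 21.7
grip_force: 49.9
```

```bash
cat > s.py <<'E'
from h import *
o=readout.get_obs();f=o["wrist_force"];x,y,z,w=o["orientation"]
t=o["ft_torque"]
print(o["time_s"],o["tcp_pos"].round(2),"F",f.round(1),"base xy",round(.99*f[0]-.143*f[1],1),round(.143*f[0]+.99*f[1],1),"T",t.round(3),"yaw",np.degrees(np.arctan2(2*y*y-1,2*x*y)).round(2),o["orientation"].round(4))
E
python3 s.py
```

```text
17.7 [618.62  72.3   44.2 ] F [ -9.7 -10.9   5.1] base xy -8.0 -12.2 T [-1.953  1.635  0.235] yaw -8.16 [ 7.556e-01  6.550e-01 -2.900e-03  1.000e-04]
```

drive_tool(steps="0.01 -0.01 0.02 0 0 0.005 15;0.02 -0.02 0.04 0 0 0.01 15;0.03 -0.035 0.06 0 0 0.01 15;0.03 -0.035 0.06 0 0 0.01 15;0.03 -0.035 0.06 0 0 0.01 15")

```text
time_s: 18.12
tcp_pos: [618.6, 72.3, 44.2]
orientation: [0.754, 0.657, -0.0, -0.0]
wrist_force: [-8.4, -10.3, 3.0]
width: 21.3
grip_force: 49.9
```

```bash
python3 s.py
```

```text
18.1167 [618.61  72.3   44.17] F [ -8.4 -10.3   3. ] base xy -6.8 -11.4 T [-1.807  1.505  0.034] yaw -7.85 [ 7.538e-01  6.571e-01 -4.000e-04 -2.000e-04]
```

drive_tool(steps="0 0 0.02 0.01 0 0 15;0 0 0.04 0.02 -0.003 0 15;0 0 0.04 0.03 -0.004 0 15;0 0 0.04 0.03 -0.004 0 15;0 0 0.04 0.03 -0.004 0 15")

```text
time_s: 18.53
tcp_pos: [618.6, 72.3, 44.2]
orientation: [0.753, 0.659, -0.001, -0.001]
wrist_force: [-12.0, -9.6, 5.7]
width: 22.0
grip_force: 49.9
```

```bash
python3 s.py
```

```text
18.5333 [618.62  72.33  44.18] F [-12.   -9.6   5.7] base xy -10.5 -11.2 T [-1.79   1.933 -0.155] yaw -7.62 [ 0.7526  0.6585 -0.0011 -0.0009]
```

drive_tool(steps="0 0 -0.02 0 0 0 15;0 0 -0.03 0 0 0 15;0 0 -0.03 0 0 0.01 15;0 0 -0.03 0 0 0.01 15;0 0 -0.03 0 0 0.01 15")

```text
time_s: 18.95
tcp_pos: [618.6, 72.3, 44.1]
orientation: [0.753, 0.657, -0.001, -0.001]
wrist_force: [-9.9, -8.8, 3.1]
width: 21.8
grip_force: 49.9
```

drive_tool(steps="0 0 0 0 0 0 15;0 0 0 0 0 0 15;0 0 0 0 0 0 15;0 0 0 0 0 0 15;0 0 0 0 0 0 15")

```text
time_s: 19.37
tcp_pos: [618.6, 72.3, 44.2]
orientation: [0.754, 0.657, -0.001, -0.001]
wrist_force: [-10.5, -9.2, 3.0]
width: 21.8
grip_force: 49.9
```

```bash
python3 s.py; python3 - <<'E'
from h import *
b=eyes.read_camera("scene")
cv2.imwrite("pics/c7.png",cv2.resize(b[180:260,185:305],None,fx=6.5,fy=6.5,interpolation=cv2.INTER_CUBIC))
E
```

```text
19.3667 [618.62  72.32  44.17] F [-10.5  -9.2   3. ] base xy -9.1 -10.7 T [-1.755  1.805  0.062] yaw -7.79 [ 0.7535  0.6574 -0.0012 -0.0009]
```

View pics/c7.png

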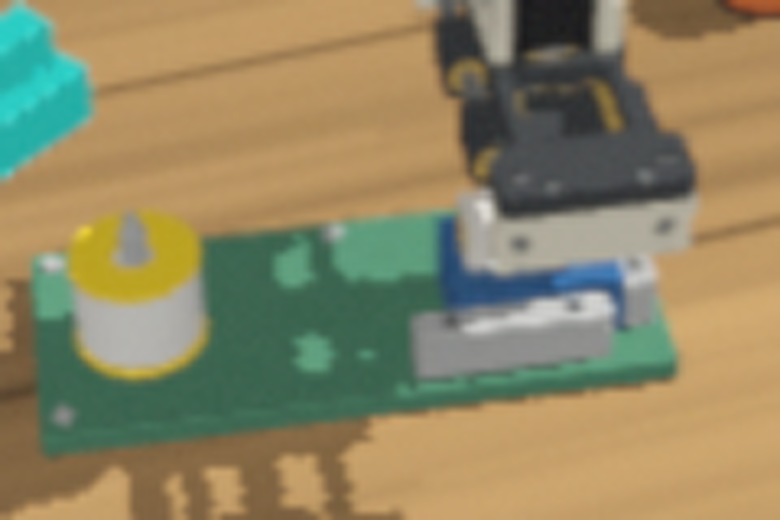

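drive_tool(steps="0 0 0 0.015 0.015 0.005 15;0 0 0 0.03 0.025 0.01 15;0 0 0 0.035 0.025 0.015 15;0 0 0 0.035 0.025 0.015 15;0 0 0 0.035 0.025 0.015 15")

```text
time_s: 19.83
tcp_pos: [618.6, 72.3, 44.2]
orientation: [0.753, 0.657, -0.002, -0.001]
wrist_force: [-14.0, -12.5, 3.6]
width: 21.9
grip_force: 49.9
```

drive_tool(steps="0 0 0 0 0 0 15;0 0 0 0 0 0 15;0 0 0 0 0 0 15;0 0 0 0 0 0 15;0 0 0 0 0 0 15")

```text
time_s: 20.25
tcp_pos: [618.6, 72.3, 44.2]
orientation: [0.753, 0.657, -0.002, -0.001]
wrist_force: [-12.8, -12.7, 3.8]
width: 21.8
grip_force: 49.9
```

```bash
python3 s.py
```

```text
20.25 [618.63  72.34  44.18] F [-12.8 -12.7   3.8] base xy -10.9 -14.4 T [-2.212  2.153  0.011] yaw -7.79 [ 0.7535  0.6574 -0.0025 -0.0013]
```

drive_tool(steps="0.005 -0.02 0 0 0 0 15;0.01 -0.045 0 0 0 0 15;0.01 -0.045 0 0 0 0 15;0.01 -0.045 0 0 0 0 15;0.01 -0.045 0 0 0 0 15")

```text
time_s: 20.67
tcp_pos: [618.6, 72.4, 44.2]
orientation: [0.753, 0.657, -0.0, -0.0]
wrist_force: [-12.7, -13.5, 4.0]
width: 21.8
grip_force: 49.9
```

```bash
python3 s.py
```

```text
20.6667 [618.65  72.35  44.18] F [-12.7 -13.5   4. ] base xy -10.7 -15.2 T [-2.177  2.41  -0.071] yaw -7.78 [ 7.535e-01  6.575e-01 -4.000e-04 -2.000e-04]
```

```bash
python3 -c "
from station import workorder
print(workorder.sign_off())"
```

```text
the job is handed in; nothing more can be done
None
```

The job is handed in at about 21 s: the silver spool is fully down on the spindle and released, and the die block is flat on the base, held flush against both stops with wrist force readings of about 11 N (side) and 15 N (end). The sign-off gave no verdict, so I don't know how it was judged.

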